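# Offer up the hinge leaf to the jamb and hold it for the pin

## Task

Take the loose hinge leaf that has one middle knuckle and offer it up to the hinge leaf screwed on the wooden jamb block: level, opened out flat away from the block, its knuckle in the gap between the two fixed knuckles so that all the holes line up for the pin. Finish while still holding it there, still and in the air, carried by the gripper alone and not resting on the block; leave the odd leaf with two knuckles, the pin and the screwdriver where they lie.

Things in the scene. Friction and masses are not known exactly. Their poses are not given: they have to be found in the camera images.
- leaf_centre (a point): centre (half-way up) of the plate of the loose steel hinge leaf to use: 50 (x) x 60 (y) x 8 mm, lying flat on the bench, this point 4 mm up. x points from the plate to the knuckle, y along the knuckle's hole, z up on the side where the knuckle stands. About 0.22 kg; grip it across its 60 mm width (along y), by its two free 50 mm long side edges.
- leaf_axis (a point): middle of the hole in the loose leaf's single knuckle, 40 mm along the leaf's +x from leaf_centre and 8 mm above it. Knuckle: tube 24 mm outside, 14 mm bore, 20 mm long along y, mid-way along the leaf's edge, joined by a 20 mm wide neck; the plate's edge is 15 mm from this axis. Same axes as leaf_centre.
- jamb_axis (a point): point on the fixed leaf's hole axis midway between its two knuckles, 72 mm above the bench; y along the holes, x level into the block, z up. Knuckles (24 mm outside, 14 mm bore) span 13 to 30 mm either side in y: gap 26 mm, open above, below and to -x. Fixed plate and block begin 15 mm behind (+x). Lined up, leaf_axis lies here, axes parallel, leaf_centre 40 mm toward -x and 8 mm lower.
- leaf: the loose hinge leaf with one middle knuckle (see leaf_centre); origin at the middle of its plate's underside, same axes. A wall cabinet hangs over the rear of the bench from about 0.5 m up: when swinging across with the wrist high, draw the arm in.
- jamb: fixed light wood block 75 (x) x 110 (y) x 60 mm high, on brackets, with a steel hinge leaf 8 mm thick screwed on top and a 14 mm high stop strip along its rear top edge. Origin on the bench below jamb_axis; the block spans x = 15 to 90 mm, its knuckles overhang its front toward -x; brackets reach y = 77 mm either side at bench level.
- odd_leaf: loose steel hinge leaf of the same size but with two outer knuckles, which does not fit; leave it alone. Origin under its plate's centre, x toward the knuckles.
- hinge_pin: loose brass hinge pin, 8 mm thick, 85 mm long with a 28 mm bent end, lying on the bench; leave it alone. Origin on the bench at the shank's middle.
- screwdriver: loose blue screwdriver, 181 mm long, lying on the bench; leave it alone. Origin under its middle, y along it.
Things that resemble listed ones, but are neither listed nor needed, are in the scene too. What is shaped like the leaf but purple is not meant.

How it is judged:
By the outcome, as a careful person would: the job done as asked, in the order asked, and still so for the second after the job is handed in, while the arm keeps its last pose, push and grip.
It also fails if it takes over 45 s, if anything falls off the work surface, if the arm or the gripper's body presses on something with over 40 N, if the wrist force passes 120 N, or if a joint passes its speed limit or range.

## Robot

A 7-joint arm with a two-finger parallel gripper is mounted at the origin on a cart in front of the work surface, level with it; the furniture and walls round the work are solid. World frame = base frame: x ahead of the robot, y to its left, z up, the work surface at z = 0. Lengths are in m, angles in rad, forces in N, time in s.
With the tool pointing down it reaches from about 0.4 to 0.85 m from the base axis. Payload 4.5 kg.
Tool frame: the origin (TCP) lies at the very end of the fingers, on their centre line; the grasp point (between the pads) lies 19 mm behind it (arm.pinch_z is the distance from the TCP to the grasp point, in m); z points along the fingers, y is the line along which they close (so a half turn about z gives the same grasp; the last joint's range is limited). The gripper opens to 88 mm and grips with 3 to 60 N. Pads are 18 mm wide; open, the fingers measure 123 mm over their backs; the gripper's body (75 mm by 187 mm) begins 45 mm behind the grasp point.
Start: joints at [-1.308, 0.689, -0.195, 1.565, 0.157, 0.902, -0.215], TCP at [0.142, 0.609, 0.239] pointing down, gripper open.
Joint ranges: [-3.01, 3.01], [-0.46, 2.08], [-1.47, 1.51], [0.13, 2.56], [-1, 4.14], [0.04, 2.09], [-2.66, 2.66]. Speed limits (rad/s): [2.57, 2.57, 3.14, 3.14, 3.14, 3.14, 3.14].

## Interface

Orientations are given as a unit quaternion [x, y, z, w].
In Python, from station import arm gives the robot as it stands.
- The arm moves only by the tool jog_arm, never from a script. Its argument "steps" is a list of rows, each a list of 7 numbers: the turn, a rotation vector about the tool's x, y, z in units of 5 degrees (1.0 is 5 degrees), then the shift along the tool's x, y, z in m, then the opening, from 0 (shut) to 1 (fully open). A call has 1 to 8 rows; each row is the pose to reach, as a shift and turn from the pose commanded when the call began, along the tool's axes at that moment; what a row does not reach only later rows make up. A row lasts 1/10 s, in which the tool goes at most 50 mm and 8.59 degrees, less where a joint would pass 70% of its speed; a pose out of reach is approached as far as the arm can. A call with a gripper value outside its range is refused whole. The fingers move at their own pace and stop on an object; "newtons" is the grip in N (left out, the last holds). Time passes only in rows, so rows that repeat a pose let the fingers close. It gives the time, the measured TCP pose, the force, the opening and the grip force at its end, in the units of the state.
- arm.get_obs(): the state, without advancing time (a new reading comes with each control period).
- arm.snapshot(name): name is "side" or "top"; returns a dict with "image" (420x560x3 uint8, red, green, blue), "z_map" (420x560 float32, m along the optical axis (not along the pixel's ray), 0 where there is no reading), "K" (3x3 intrinsics, pixels), "D" ([k1, k2, p1, p2, k3] as OpenCV has them; the pictures are not rectified), "extrinsics" (4x4, takes a point from world to camera coordinates). Camera axes: x right, y up, looking along -z (the intrinsics and any distortion apply to the point x, -y, -z); pixel columns grow to the right and rows downward; lengths in m; the calibration is good to about 2 mm. A picture is of the moment at which its call begins.
- arm.hand_in(): hands the job in; it is judged then, once.
The state is a dict: "clock": time; "qpos": joint angles; "dq": joint speeds; "tau": joint torques, N m; "tool_pos": TCP position; "orientation": TCP orientation; "force": force on the tool from outside, world axes, zero at the start; "torque": the same for the moment, N m; "opening": finger opening in m; "grasp_force": force on a finger pad.
Only numpy, scipy, OpenCV 4.12 (cv2) and the standard library are available. Lean on these libraries where they do the work, as an engineer would, in place of code of your own. Each camera call takes 0.05 s, during which the arm holds its last target. There are 200 camera calls.

## Working session

There is one attempt and no reset: what is moved stays moved. The work goes in short steps, Python scripts to look and compute and a tool call to move; the robot and the scene stay as the last step left them, time stands still between calls to the robot, and variables do not carry over. Pictures are saved under pics/ and viewed, at most 10 in all, crops included, and the job is handed in when it is done.

Besides the shell and the picture viewer there is one more tool, called after "Emit:" as name(argument=value, ...) on one line, values as JSON. jog_arm: Moves the arm, as the interface text tells. Its arguments: {"type":"object","properties":{"steps":{"type":"array"},"newtons":{"type":"number"}},"required":["steps"]}

```bash
mkdir -p pics; ls; cat > h.py <<'E'
import numpy as np, cv2
from station import arm
def snap(n,f=None):
    s=arm.snapshot(n); np.savez(f'{n}.npz',**s)
    if f: cv2.imwrite(f'pics/{f}.png',s['image'][:,:,::-1])
    return s
def world(s,uv,depth=None,z=None):
    # uv Nx2 -> world points, by depth map or by plane height z
    uv=np.atleast_2d(np.array(uv,float)); n=cv2.undistortPoints(uv[:,None],s['K'],s['D'])[:,0]
    E=np.linalg.inv(s['extrinsics']); d=np.c_[n[:,0],-n[:,1],-np.ones(len(n))]
    R=d@E[:3,:3].T; o=E[:3,3]
    if z is not None: t=(z-o[2])/R[:,2]
    else:
        t=s['z_map'][uv[:,1].round().astype(int),uv[:,0].round().astype(int)]
    return o+R*t[:,None]
E
python3 - <<'E'
from h import *
for n in('top','side'):
    s=snap(n,n+'0'); print(n,np.linalg.inv(s['extrinsics'])[:3].round(3),s['K'].round(1),s['D'])
o=arm.get_obs();print(o)
E
```

```text
pics
top [[ 0.01   0.993 -0.118  0.371]
 [-1.     0.012  0.01  -0.026]
 [ 0.012  0.118  0.993  1.338]] [[465.2   0.  276. ]
 [  0.  465.2 211.6]
 [  0.    0.    1. ]] [-0.08682126  0.          0.          0.          0.        ]
side [[ 0.896  0.257 -0.363  0.074]
 [-0.445  0.514 -0.734 -0.945]
 [-0.002  0.818  0.575  0.787]] [[497.7   0.  292.8]
 [  0.  497.7 213.7]
 [  0.    0.    1. ]] [-0.17879  0.       0.       0.       0.     ]
{'clock': 0.1, 'qpos': array([-1.30819884,  0.68989903, -0.19453569,  1.56623706,  0.15731946,
        0.90253973, -0.2150623 ]), 'dq': array([-4.88350677e-04, -1.61746311e-03,  1.03813720e-03, -4.19328116e-03,
       -7.90546003e-05, -9.28634982e-04,  2.95988797e-05]), 'tau': array([-4.87804937e-03, -5.28500211e+01, -1.27167854e+00, -1.53836650e+01,
       -5.24345529e-02,  2.01763411e-03,  4.32160437e-05]), 'tool_pos': array([0.14166427, 0.60813783, 0.23799212]), 'orientation': array([ 1.14080903e-01,  9.93471104e-01, -8.43886207e-04, -2.93846842e-05]), 'force': array([-0.47930905, -0.20189072, -0.23105679]), 'torque': array([ 0.02607851,  0.02672442, -0.00291639]), 'grasp_force': 0.0, 'opening': 0.08830582687781188}
```

View pics/top0.png

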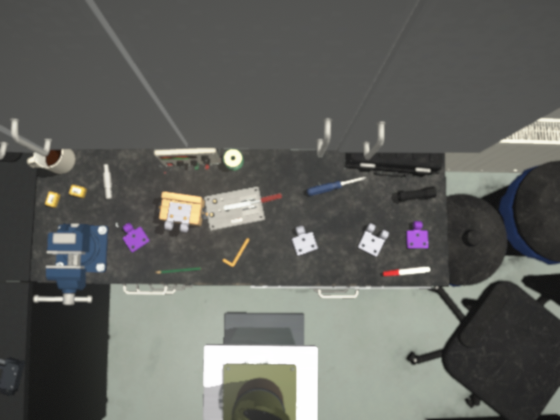

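View pics/side0.png

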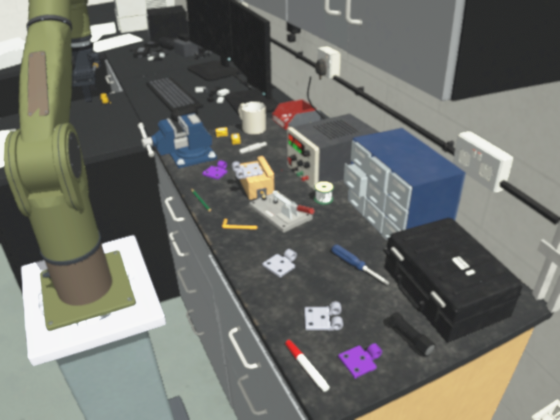

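Candidates (top view): grey (304,240) with one knuckle at its far edge, grey (374,240) with two knuckles (the odd leaf), and purple (135,236) and (417,236), which are decoys. The single-knuckle grey one at (304,240) fits, and the jamb is at (180,210). I'll check with enlarged crops.

```bash
python3 - <<'E'
import cv2,numpy as np
t=cv2.imread('pics/top0.png'); s=cv2.imread('pics/side0.png')
r=lambda a,k:cv2.resize(a,None,fx=k,fy=k,interpolation=cv2.INTER_CUBIC)
a=r(t[215:265,280:330],8); b=r(t[185:235,155:205],8)
c=r(s[245:280,258:308],8)
d=r(s[150:205,225:280],400/55*1.0)
cv2.imwrite('pics/crop1.png',np.hstack([a,b]))
E
python3 - <<'E'
from h import *
for n,pts in (('top',[(304,240),(374,240),(180,215),(300,150+100),(171,226),(186,228)]),('side',[(280,265),(290,256)])):
    s=dict(np.load(n+'.npz')); print(n,world(s,pts).round(4))
E
```

```text
top [[ 0.4479 -0.1207  0.0103]
 [ 0.4498 -0.3219  0.0119]
 [ 0.5089  0.224   0.0714]
 [ 0.4194 -0.1097  0.0065]
 [ 0.4786  0.2484  0.0685]
 [ 0.4722  0.2038  0.085 ]]
side [[ 0.444  -0.1254  0.0063]
 [ 0.4723 -0.122   0.0212]]
```

View pics/crop1.png

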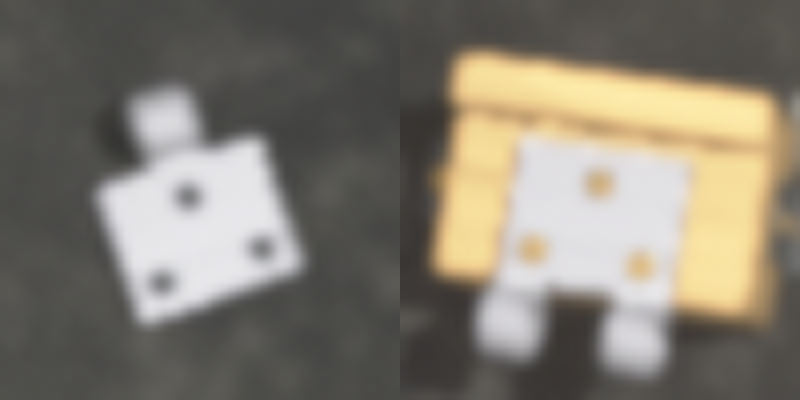

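Left: a plate with one middle knuckle at its far edge, knuckle crop (165,120), plate corners (98,190),(262,135),(303,268),(140,325): it is the leaf. Right: the jamb plate corners are (120,137),(290,158),(276,310),(100,287) with knuckles at (112,322) and (235,340). Next I fit both poses to the known sizes.

```bash
cat >> h.py <<'E'
def fit2(model,pts):
    m=np.array(model,float)[:,:2]; p=np.array(pts)[:,:2]; mc,pc=m.mean(0),p.mean(0)
    H=(m-mc).T@(p-pc); a=np.arctan2(H[0,1]-H[1,0],H[0,0]+H[1,1]); c,s=np.cos(a),np.sin(a)
    R=np.array([[c,-s],[s,c]]); t=pc-R@mc
    return t,a,(np.linalg.norm(m@R.T+t-p,axis=1)*1e3).round(1)
E
python3 - <<'E'
from h import *
s=dict(np.load('top.npz'))
P=lambda l,o:(np.array(l)+.5)/8-.5+np.array(o)
# leaf: +x is up in image; +y left
uv=P([(98,190),(262,135),(303,268),(140,325)],(280,215)); w=world(s,uv,z=.008)
print('leaf',fit2([(.025,.03),(.025,-.03),(-.025,-.03),(-.025,.03)],w))
print('sizes',[np.linalg.norm(w[i]-w[(i+1)%4]).round(4) for i in range(4)])
uv=P([(120,137),(290,158),(276,310),(100,287)],(155,185)); w=world(s,uv,z=.068)
print('jamb',fit2([(.065,.03),(.065,-.03),(.015,-.03),(.015,.03)],w))
print('sizes',[np.linalg.norm(w[i]-w[(i+1)%4]).round(4) for i in range(4)])
w=world(s,P([(112,322),(235,340)],(155,185)),z=.083);print('knuckle mid',w.mean(0),w[0]-w[1])
# depth clouds
v,u=np.mgrid[0:420,0:560]
for n in('top','side'):
    s=dict(np.load(n+'.npz'))
    w=world(s,np.c_[u.ravel(),v.ravel()]); im=s['image'].reshape(-1,3).astype(int)
    grey=(im.max(1)-im.min(1)<25)&(im.min(1)>130)
    a=grey&(np.hypot(w[:,0]-.447,w[:,1]+.125)<.07)&(w[:,2]>-.02)
    q=w[a]; print(n,'leaf n',a.sum(),'z',np.percentile(q[:,2],[5,50,95]).round(4))
    pl=q[q[:,2]<.013]; r=cv2.minAreaRect((pl[:,:2]*1000).astype(np.float32));print(r)
    a=grey&(np.hypot(w[:,0]-.50,w[:,1]-.224)<.07)&(w[:,2]>.03)
    q=w[a]; print('jamb n',a.sum(),'z',np.percentile(q[:,2],[5,50,95]).round(4))
    q=q[q[:,2]<.075]; r=cv2.minAreaRect((q[:,:2]*1000).astype(np.float32));print(r)
E
```

```text
leaf (array([ 0.43879969, -0.12284475]), np.float64(0.3254929252225085), array([0.6, 1.6, 0.7, 1.5]))
sizes [np.float64(0.0622), np.float64(0.0497), np.float64(0.0618), np.float64(0.0504)]
jamb (array([0.47658767, 0.23135438]), np.float64(-0.0987971408378738), array([1.7, 1.2, 2.2, 0.7]))
sizes [np.float64(0.0596), np.float64(0.0527), np.float64(0.0614), np.float64(0.0523)]
knuckle mid [0.4776766  0.23095726 0.083     ] [0.00558987 0.04213214 0.        ]
top leaf n 472 z [-0.0004  0.0076  0.0215]
((448.7283935546875, -119.7061996459961), (74.02094268798828, 63.680179595947266), 19.351688385009766)
jamb n 474 z [0.0632 0.0685 0.0836]
((504.8316345214844, 229.14981079101562), (60.821571350097656, 74.09398651123047), 82.17291259765625)
side leaf n 538 z [0.0016 0.0084 0.0222]
((457.9630432128906, -110.86151123046875), (93.66607666015625, 71.49622344970703), 18.817506790161133)
jamb n 317 z [0.0638 0.0698 0.0843]
((509.8250732421875, 233.90496826171875), (86.89415740966797, 77.7861328125), 83.11720275878906)
```

Emit:
jog_arm(steps=[[0,0,-0.5,-0.03,-0.02,0,1],[0,0,-1,-0.07,-0.047,0,1],[0,0,-1.5,-0.11,-0.073,0,1],[0,0,-2,-0.15,-0.1,0,1],[0,0,-2.5,-0.19,-0.127,0,1],[0,0,-3,-0.23,-0.153,0,1],[0,0,-3.5,-0.27,-0.18,0,1],[0,0,-4,-0.3,-0.2,0,1]])

```text
clock: 0.9
tool_pos: [0.3906, 0.3426, 0.2384]
orientation: [-0.06, 0.998, -0.001, 0.0]
force: [0.3, 1.3, -0.9]
opening: 0.0879
grasp_force: 0.0
```

```bash
cat >> h.py <<'E'
from scipy.spatial.transform import Rotation as Ro
def delta(pos,yaw):
    """TCP pos + yaw of tool y (from world +y), tool down -> turn in 5deg units, shift in tool axes"""
    o=arm.get_obs(); R=Ro.from_quat(o['orientation'])
    y=np.array([-np.sin(yaw),np.cos(yaw),0]); z=np.array([0,0,-1.]); T=Ro.from_matrix(np.c_[np.cross(y,z),y,z])
    print('t',o['clock'],'pos',o['tool_pos'].round(4),'q',o['qpos'].round(2),'F',o['force'].round(1),'open',round(o['opening'],4),round(float(o['grasp_force']),1))
    print('turn',np.degrees((R.inv()*T).as_rotvec()).round(2)/5,'shift',R.inv().apply(np.array(pos)-o['tool_pos']).round(4))
E
python3 -c "
from h import *
delta((.446,-.120,.12),.33)"
```

```text
t 0.9 pos [0.3906 0.3426 0.2384] q [-0.59  0.57 -0.34  1.88  0.27  0.75  0.6 ] F [ 0.3  1.3 -0.9] open 0.0879 0.0
turn [-2.200e-02 -2.000e-03 -2.416e+00] shift [ 0.     -0.4657  0.1193]
```

Emit:
jog_arm(steps=[[0,0,-0.3,0,-0.04,0,1],[0,0,-0.6,0,-0.085,0,1],[0,0,-0.9,0,-0.13,0,1],[0,0,-1.2,0,-0.175,0,1],[0,0,-1.5,0,-0.22,0,1],[0,0,-1.8,0,-0.265,0.02,1],[0,0,-2.1,0,-0.31,0.04,1],[0,0,-2.4,0,-0.35,0.06,1]])

```text
clock: 1.7
tool_pos: [0.4305, -0.0039, 0.1781]
orientation: [-0.164, 0.986, -0.0, 0.0]
force: [0.8, 0.7, -0.5]
opening: 0.0882
grasp_force: 0.0
```

```bash
python3 -c "
from h import *
delta((.446,-.120,.06),.33)"
```

```text
t 1.7 pos [ 0.4305 -0.0039  0.1781] q [ 0.14  0.58 -0.37  2.19  0.46  0.45  1.31] F [ 0.8  0.7 -0.5] open 0.0882 0.0
turn [-0.004  0.002 -0.002] shift [ 0.023  -0.1148  0.1181]
```

Emit:
jog_arm(steps=[[0,0,0,0.008,-0.04,0.02,1],[0,0,0,0.016,-0.08,0.05,1],[0,0,0,0.023,-0.115,0.085,1],[0,0,0,0.023,-0.115,0.11,1],[0,0,0,0.023,-0.115,0.11,1]])

```text
clock: 2.2
tool_pos: [0.4443, -0.1186, 0.0661]
orientation: [-0.163, 0.987, 0.0, -0.003]
force: [-0.1, 0.7, 0.4]
opening: 0.088
grasp_force: 0.0
```

```bash
python3 - <<'E'
from h import *
delta((.4464,-.1202,.003),.33)
t=snap('top');s=snap('side')
r=lambda a:cv2.resize(a[:,:,::-1],(400,400),interpolation=cv2.INTER_CUBIC)
cv2.imwrite('pics/g1.png',np.hstack([r(t['image'][200:270,270:340]),r(s['image'][220:300,240:320])]))
E
```

```text
t 2.2 pos [ 0.4443 -0.1186  0.0661] q [ 0.27  0.81 -0.17  2.18  0.66  0.2   1.39] F [-0.1  0.7  0.4] open 0.088 0.0
turn [ 0.02  -0.058 -0.024] shift [-0.0018 -0.0023  0.0631]
```

View pics/g1.png

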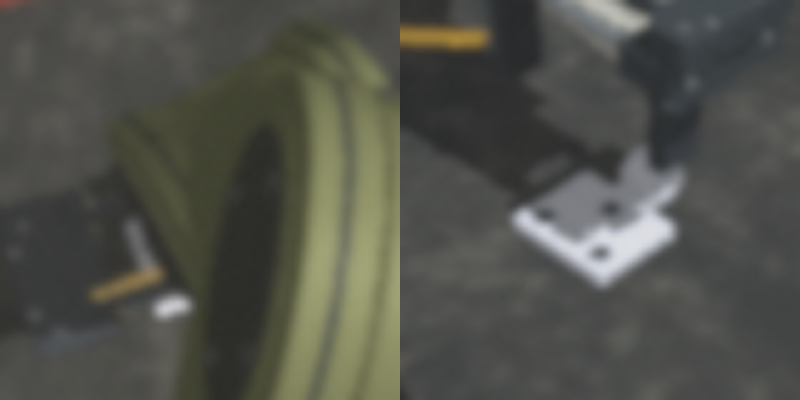

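The top view is hidden by the wrist. The side view shows the leaf at crop (600,225) under the gripper with its knuckle behind the near finger, as planned, so I descend.

Emit:
jog_arm(steps=[[0,0,0,-0.002,-0.002,0.02,1],[0,0,0,-0.002,-0.002,0.04,1],[0,0,0,-0.002,-0.002,0.045,1],[0,0,0,-0.002,-0.002,0.045,1]])

```text
clock: 2.7
tool_pos: [0.4489, -0.1181, 0.0243]
orientation: [-0.165, 0.986, 0.0, 0.0]
force: [0.4, -0.3, 0.9]
opening: 0.0881
grasp_force: 0.0
```

```bash
python3 -c "
from h import *
delta((.446,-.1205,.003),.33)"
```

```text
t 2.7 pos [ 0.4489 -0.1181  0.0243] q [ 0.2   0.9  -0.06  2.18  0.71  0.08  1.35] F [ 0.4 -0.3  0.9] open 0.0881 0.0
turn [0.002 0.006 0.018] shift [ 0.0035 -0.0013  0.0213]
```

Emit:
jog_arm(steps=[[0,0,0,0.003,-0.001,0.01,1],[0,0,0,0.003,-0.001,0.02,1],[0,0,0,0.003,-0.001,0.021,1],[0,0,0,0.003,-0.001,0.021,1]])

```text
clock: 3.1
tool_pos: [0.4472, -0.121, 0.004]
orientation: [-0.164, 0.986, -0.001, 0.001]
force: [-0.1, -0.2, 0.3]
opening: 0.0882
grasp_force: 0.0
```

```bash
python3 -c "
from h import *
delta((.446,-.1205,.003),.33)"
```

```text
t 3.1 pos [ 0.4472 -0.121   0.004 ] q [ 0.2   0.95 -0.06  2.19  1.45  0.05  0.62] F [-0.1 -0.2  0.3] open 0.0882 0.0
turn [-0.018  0.03  -0.   ] shift [0.001  0.0009 0.001 ]
```

Emit:
jog_arm(newtons=40, steps=[[0,0,0,0,0,0.002,1],[0,0,0,0,0,0.002,0.5],[0,0,0,0,0,0.002,0.5],[0,0,0,0,0,0.002,0.5],[0,0,0,0,0,0.002,0.5],[0,0,0,0,0,0.002,0.5],[0,0,0,0,0,0.002,0.5]])

```text
clock: 3.8
tool_pos: [0.4464, -0.121, 0.0011]
orientation: [-0.164, 0.986, -0.0, 0.0]
force: [-1.1, 0.3, 6.5]
opening: 0.0593
grasp_force: 40.0
```

```bash
python3 -c "
from h import *
delta((.446,-.1205,.003),.33)"
```

```text
t 3.8 pos [ 0.4464 -0.121   0.0011] q [ 0.2   0.95 -0.06  2.19  1.53  0.05  0.54] F [-1.1  0.3  6.5] open 0.0593 40.0
turn [-0.006  0.008 -0.004] shift [ 0.0002  0.0006 -0.0019]
```

Emit:
jog_arm(steps=[[0,0,0,0,0,-0.01,0.5],[0,0,0,0,0,-0.03,0.5],[0,0,0,0,0,-0.06,0.5],[0,0,0,0,0,-0.09,0.5],[0,0,0,0,0,-0.12,0.5],[0,0,0,0,0,-0.14,0.5],[0,0,0,0,0,-0.14,0.5],[0,0,0,0,0,-0.14,0.5]])

```text
clock: 4.6
tool_pos: [0.4456, -0.1213, 0.1402]
orientation: [-0.164, 0.986, -0.0, -0.0]
force: [-0.1, -0.3, -2.4]
opening: 0.0591
grasp_force: 40.0
```

```bash
python3 - <<'E'
from h import *
delta((.36,.24,.145),-.115)
s=snap('side')
o=arm.get_obs();p=s['extrinsics']@np.r_[o['tool_pos'],1];print(cv2.projectPoints(np.array([[p[0],-p[1],-p[2]]]),np.zeros(3),np.zeros(3),s['K'],s['D'])[0])
np.save('c.npy',0)
u,v=cv2.projectPoints(np.array([[p[0],-p[1],-p[2]]]),np.zeros(3),np.zeros(3),s['K'],s['D'])[0].ravel().astype(int)
cv2.imwrite('pics/g2.png',cv2.resize(s['image'][v-45:v+45,u-60:u+60,::-1],(800,600),interpolation=cv2.INTER_CUBIC)); print(u-60,v-45)
E
```

```text
t 4.6 pos [ 0.4456 -0.1213  0.1402] q [ 0.55  0.72 -0.62  2.12  0.82  0.55  1.22] F [-0.1 -0.3 -2.4] open 0.0591 40.0
turn [-2.00e-03 -8.00e-03  5.09e+00] shift [-0.0358  0.3696 -0.0048]
[[[278.64054856 218.48569638]]]
218 173
```

View pics/g2.png

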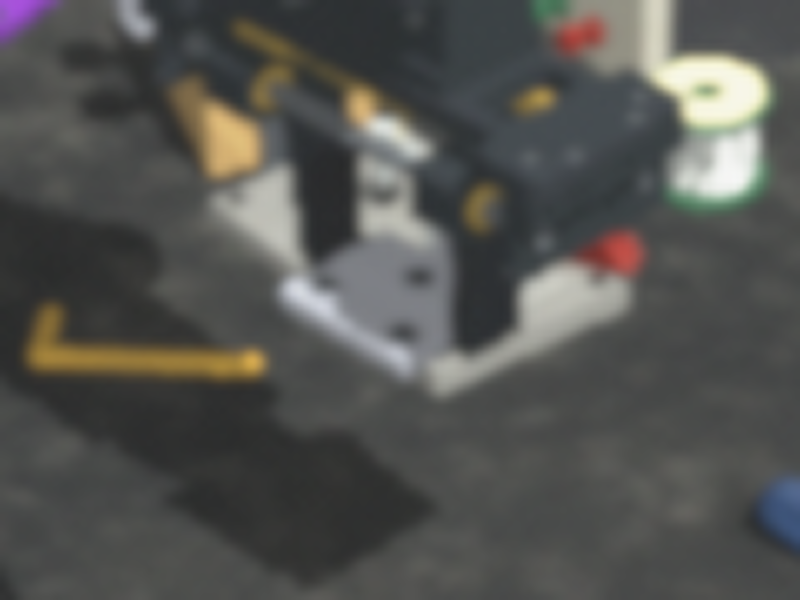

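The side view shows the leaf held between the fingers, plate at crop (370,290), level and clear of the bench. Next I carry it across in front of the jamb.

```bash
python3 -c "
from h import *
delta((.405,.24,.135),-.115)"
```

```text
t 4.65 pos [ 0.4452 -0.1212  0.1397] q [ 0.55  0.72 -0.62  2.12  0.82  0.55  1.22] F [ 0.5 -0.9 -1.7] open 0.0592 40.0
turn [ 2.000e-03 -2.200e-02  5.094e+00] shift [-0.0788  0.3548  0.0047]
```

Emit:
jog_arm(steps=[[0,0,0.5,-0.005,0.025,0,0.5],[0,0,1.1,-0.014,0.065,0,0.5],[0,0,1.8,-0.024,0.11,0,0.5],[0,0,2.5,-0.034,0.155,0,0.5],[0,0,3.2,-0.044,0.2,0,0.5],[0,0,3.9,-0.054,0.245,0,0.5],[0,0,4.5,-0.064,0.285,0,0.5],[0,0,4.9,-0.072,0.32,0,0.5]])

```text
clock: 5.45
tool_pos: [0.4093, 0.2075, 0.1394]
orientation: [0.049, 0.999, -0.0, -0.001]
force: [0.5, -0.8, -2.2]
opening: 0.0593
grasp_force: 40.0
```

```bash
python3 -c "
from h import *
delta((.40,.24,.065),-.115)"
```

```text
t 5.45 pos [0.4093 0.2075 0.1394] q [-0.3   0.68 -0.43  2.14  0.65  0.45  0.23] F [ 0.5 -0.8 -2.2] open 0.0593 40.0
turn [-0.012 -0.02   0.204] shift [0.0123 0.0316 0.0744]
```

Emit:
jog_arm(steps=[[0,0,0.2,0.006,0.02,0.01,0.5],[0,0,0.2,0.012,0.032,0.03,0.5],[0,0,0.2,0.012,0.032,0.05,0.5],[0,0,0.2,0.012,0.032,0.07,0.5],[0,0,0.2,0.012,0.032,0.074,0.5],[0,0,0.2,0.012,0.032,0.074,0.5],[0,0,0.2,0.012,0.032,0.074,0.5]])

```text
clock: 6.15
tool_pos: [0.4017, 0.2381, 0.0668]
orientation: [0.058, 0.998, -0.0, -0.0]
force: [-0.4, -0.3, -1.4]
opening: 0.0591
grasp_force: 40.0
```

```bash
python3 - <<'E'
from h import *
t=snap('top','top2');s=snap('side')
delta((.40,.24,.065),-.115)
r=lambda a:cv2.resize(a[:,:,::-1],(400,400),interpolation=cv2.INTER_CUBIC)
cv2.imwrite('pics/g3.png',np.hstack([r(t['image'][180:250,145:215]),r(s['image'][130:210,210:290])]))
E
```

```text
t 6.25 pos [0.4022 0.2382 0.0673] q [-0.49  0.82 -0.23  2.16  0.77  0.24  0.05] F [ 0.5  0.9 -1.1] open 0.0595 40.0
turn [ 0.01   0.008 -0.008] shift [0.0023 0.0015 0.0023]
```

View pics/g3.png

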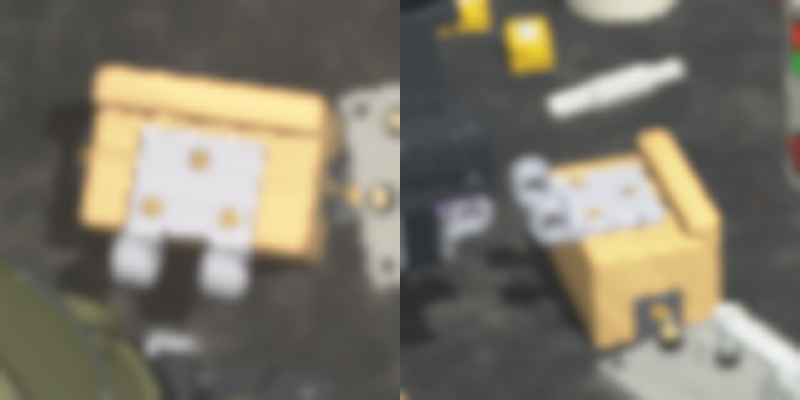

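The top crop shows the leaf's knuckle at (172,343), just below the gap between the jamb knuckles (135,260) and (225,272). The side crop shows the leaf at (465,215), level with the jamb knuckles at (530,180)/(550,218). I'll take sub-pixel edge profiles for the fine offset.

```bash
python3 - <<'E'
from h import *
s=dict(np.load('top.npz')); g=s['image'].min(2).astype(float)
def cross(p,th):
    d=p-th; i=np.where(d[:-1]*d[1:]<0)[0]; return [round(float(k+d[k]/(d[k]-d[k+1])),2) for k in i]
for v in (225,227,229,238,239,240,241,242): print('row',v,[160+c for c in cross(g[v,160:196],110)], g[v,168:184].astype(int) if v>236 else '')
for u in (166,168,170,172,174,176,178,182,184,186): print('col',u,[200+c for c in cross(g[200:250,u],110)])
E
```

```text
row 225 [163.72, 172.75, 179.57, 188.22] 
row 227 [164.07, 172.35, 179.32, 188.2] 
row 229 [166.43, 171.06, 179.48, 188.23] 
row 238 [170.48, 178.18] [ 73  79  97 124 144 145 139 132 124 118 112 101  92  86  83  80]
row 239 [169.88, 179.44] [ 69  81 114 152 168 169 169 168 163 155 140 118 100  89  86  83]
row 240 [169.66, 179.63] [ 70  81 125 162 165 161 166 169 168 159 144 122 103  91  86  84]
row 241 [169.83, 179.07999999999998] [ 75  80 116 144 136 123 125 130 132 129 122 111  98  87  82  81]
row 242 [] [ 79  77  91 107  98  88  89  91  94  95  94  91  87  84  80  78]
col 166 [228.92000000000002]
col 168 [229.37]
col 170 [229.49, 238.76, 241.24]
col 172 [227.77, 237.17000000000002, 241.68]
col 174 [221.55, 237.29, 241.42000000000002]
col 176 [221.61, 237.62, 241.57999999999998]
col 178 [221.72, 237.92000000000002, 241.43]
col 182 [231.31]
col 184 [231.78]
col 186 [231.71]
```

```bash
python3 - <<'E'
from h import *
s=dict(np.load('top.npz'))
a=world(s,(176.02,226),z=.082)[0]; b=world(s,(174.65,239.5),z=.088)[0]
f=world(s,[(168,228.2),(184.5,230.5)],z=.073); lf=world(s,(174.65,238.5),z=.080)[0]
print('jamb mid',a,'leaf',b,'jamb front',f,'mid',f.mean(0),'leaf front',lf)
for yaw in(-.10,-.115,-.13):
    X=np.array([np.cos(yaw),np.sin(yaw),0]);Y=np.array([-np.sin(yaw),np.cos(yaw),0])
    ax=f.mean(0)+.012*X; la=lf-.012*X
    print(yaw,'jamb axis',ax,'leaf axis',la,'dx',(ax-la)@X,'dy',(a-b)@Y)
# yaw from knuckle outer edges & block edges in the top image
def line(p,z): w=world(s,p,z=z); d=w[1]-w[0]; return np.arctan2(d[0],-d[1])
k=400/70
P=lambda x,y:((x+.5)/k-.5+145,(y+.5)/k-.5+180)
print('yaw rear block',line([P(97,66),P(328,97)],.074),'plate rear',line([P(145,125),P(268,143)],.068),'block strip front',line([P(92,103),P(322,135)],.074))
o=arm.get_obs();print(o['tool_pos'])
E
```

```text
jamb mid [0.47758282 0.23176207 0.082     ] leaf [0.44056413 0.23299441 0.088     ] jamb front [[0.47203691 0.25544793 0.073     ]
 [0.46632274 0.20992308 0.073     ]] mid [0.46917983 0.2326855  0.073     ] leaf front [0.44372126 0.23474442 0.08      ]
-0.1 jamb axis [0.48111988 0.2314875  0.073     ] leaf axis [0.43178121 0.23594242 0.08      ] dx 0.04953693180409972 dy 0.00246951622984741
-0.115 jamb axis [0.48110057 0.23130854 0.073     ] leaf axis [0.43180052 0.23612138 0.08      ] dx 0.04952666447304336 dy 0.0030235693255422805
-0.13 jamb axis [0.48107857 0.23112989 0.073     ] leaf axis [0.43182252 0.23630003 0.08      ] dx 0.049510653750170476 dy 0.0035769421308944893
yaw rear block -0.12294158569854742 plate rear -0.13401365017587577 block strip front -0.12719498994911488
[0.40215467 0.2382375  0.06732542]
```

```bash
python3 -c "
from h import *
delta((.4204,.2389,.061),-.125)"
```

```text
t 6.25 pos [0.4022 0.2382 0.0673] q [-0.49  0.82 -0.23  2.16  0.77  0.24  0.05] F [ 0.5  0.9 -1.1] open 0.0595 40.0
turn [0.01  0.008 0.106] shift [-0.018   0.0028  0.0063]
```

Emit:
jog_arm(steps=[[0,0,0.1,0,0.0028,0.003,0.5],[0,0,0.1,-0.008,0.0028,0.006,0.5],[0,0,0.1,-0.016,0.0028,0.006,0.5],[0,0,0.1,-0.018,0.0028,0.006,0.5],[0,0,0.1,-0.018,0.0028,0.006,0.5],[0,0,0.1,-0.018,0.0028,0.006,0.5]])

```text
clock: 6.85
tool_pos: [0.4199, 0.2387, 0.0607]
orientation: [0.062, 0.998, 0.0, -0.0]
force: [0.3, -0.2, -2.1]
opening: 0.0592
grasp_force: 40.0
```

```bash
python3 - <<'E'
from h import *
print(np.mean([arm.get_obs()['tool_pos'] for _ in range(3)],0))
t=snap('top');s=snap('side')
delta((.4204,.2389,.061),-.125)
r=lambda a,w:cv2.resize(a[:,:,::-1],(w,600),interpolation=cv2.INTER_CUBIC)
cv2.imwrite('pics/g4.png',np.hstack([r(t['image'][212:248,158:194-12],400),r(s['image'][150:198,222:254],400)]))
g=t['image'].min(2).astype(int); print(g[222:246,162:192])
E
```

```text
[0.41990052 0.23871012 0.06073223]
t 6.95 pos [0.4197 0.2388 0.0608] q [-0.45  0.84 -0.26  2.11  0.76  0.28  0.08] F [ 0.5 -0.1 -1.6] open 0.0595 40.0
turn [-0.    -0.004  0.014] shift [-0.0007  0.0002 -0.0002]
[[ 54  60  95 147 184 199 198 194 186 173 154 119  90  84  86  88  94 101
  121 159 197 216 218 220 222 219 195 157 138 139]
 [ 57  64 108 165 198 208 207 203 190 167 141 103  70  60  61  61  63  71
   99 145 182 197 198 197 198 192 168 128 106 106]
 [ 68  73 117 173 202 212 213 210 198 174 145 102  64  55  54  54  55  70
  114 163 191 196 194 189 182 166 139 100  78  76]
 [ 80  80 110 156 189 204 211 212 204 181 146  98  61  52  52  53  56  79
  133 184 206 208 204 198 184 155 119  81  62  60]
 [ 83  85  95 119 151 182 199 206 201 180 142  91  58  51  52  52  59  87
  143 193 211 214 212 209 194 160 112  72  56  55]
 [ 80  84  85  90 110 147 178 190 189 170 127  79  55  51  52  53  60  92
  146 191 210 214 215 213 205 173 119  73  60  59]
 [ 77  83  84  79  87 117 149 166 167 147 105  65  53  51  51  54  62  93
  143 183 200 206 209 209 203 178 124  78  67  68]
 [ 75  79  83 
[... 1411 characters left out ...]
 60  62  74  80  78  73
   74  77  76  77  79  79  80  80  80  81  77  71]
 [ 75  74  74  74  73  77  81  79  77  81  82  74  61  59  70  78  76  68
   65  67  69  77  80  80  81  82  82  81  78  76]
 [ 76  75  74  74  74  75  76  74  76  83  88  78  63  58  66  76  74  65
   60  61  69  77  81  80  82  85  84  82  81  80]
 [ 79  76  74  74  74  74  74  72  74  82  89  80  64  58  65  74  72  64
   59  61  69  78  79  80  87  93  92  85  81  81]
 [ 84  77  74  74  74  73  73  71  73  81  89  80  64  57  63  72  71  62
   59  62  71  78  78  80  90  99  97  87  80  80]
 [ 87  80  76  75  74  73  73  71  73  82  88  80  64  56  63  71  68  60
   59  63  72  77  76  75  82  88  86  78  75  77]]
```

View pics/g4.png

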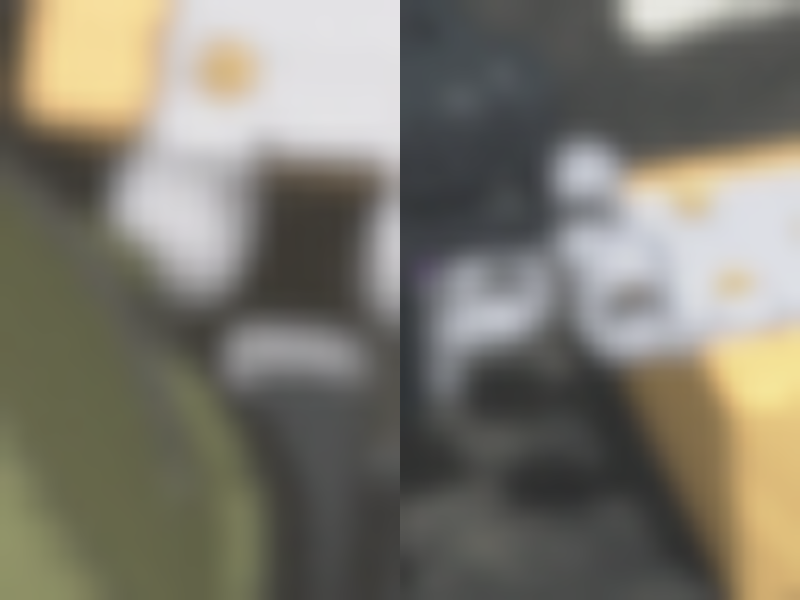

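The top crop shows the leaf's knuckle (295,355) centred below the gap (310,235) once the jamb tilt is allowed for. The side crop shows the leaf's hole at (500,275), and the jamb holes at (635,300) near and (590,210) far. I'll turn these into a remaining offset.

```bash
python3 - <<'E'
from h import *
s=dict(np.load('side.npz')); t=dict(np.load('top.npz'))
def proj(s,p):
    p=np.atleast_2d(p); c=(s['extrinsics']@np.c_[p,np.ones(len(p))].T)[:3].T
    return cv2.projectPoints(c*[1,-1,-1],np.zeros(3),np.zeros(3),s['K'],s['D'])[0][:,0]
a=-.125;X=np.array([np.cos(a),np.sin(a),0]);Y=np.array([-np.sin(a),np.cos(a),0]);Z=np.array([0,0,1.])
J=np.array([.477,.2315,.072])
print('jamb near/far hole pred',proj(s,[J-.03*Y,J+.013*Y]),'seen (240.3,173.5),(236.7,166.3)')
L=np.array([.4199,.2387,.0607])+.0322*X+.011*Z
print('L',L,'leaf hole pred',proj(s,L-.01*Y),'seen (229.5,171.5)')
b=proj(s,J-.01*Y)[0]
print('J at Y-10',b,'d/dX mm',proj(s,J-.01*Y-.025*X)[0]-b,'per 10mm Z',proj(s,J-.01*Y+.01*Z)[0]-b)
M=np.c_[(b-proj(s,J-.01*Y-.025*X)[0])/25,(proj(s,J-.01*Y+.01*Z)[0]-b)/10]
print('needed X,Z mm (side)',np.linalg.solve(M,[9.1,-1.35]),'kin',(J-L)@X,(J-L)@Y,(J-L)@Z)
print('top: line cols',proj(t,[J+.01*Z,J+.01*Z-.0245*X]),'seen jamb 176.0@226, leaf 175.2@233')
# height of leaf knuckle & jamb from side depth
for n,c in(('leaf',L),('jambnear',J-.0215*Y),('jambfar',J+.0215*Y)):
    for m,q in(('side',s),('top',t)):
        u,v=proj(q,c+.010*Z)[0].round().astype(int)
        vv,uu=np.mgrid[v-4:v+5,u-4:u+5]; w=world(q,np.c_[uu.ravel(),vv.ravel()]); d=(w-c)
        k=(abs(d@Y)<.008)&(abs(d@X)<.01)&(abs(d[:,2])<.02)
        print(n,m,k.sum(),'max z',np.sort(w[k][:,2])[-4:].round(4))
E
```

```text
jamb near/far hole pred [[239.55283704 175.64363254]
 [235.91781656 168.4751709 ]] seen (240.3,173.5),(236.7,166.3)
L [0.45184876 0.23468547 0.0717    ] leaf hole pred [[229.17470598 173.88961379]] seen (229.5,171.5)
J at Y-10 [237.83951879 172.26567932] d/dX mm [-8.54961742  1.51545078] per 10mm Z [-0.22160543 -3.045407  ]
needed X,Z mm (side) [26.55412787 -0.85262481] kin 0.02535214487916833 -2.489592775465627e-05 0.0002999999999999947
top: line cols [[176.10859815 226.2152454 ]
 [174.68134201 235.14617142]] seen jamb 176.0@226, leaf 175.2@233
leaf side 16 max z [0.077  0.0774 0.0793 0.0796]
leaf top 10 max z [0.082  0.0833 0.085  0.0854]
jambnear side 38 max z [0.0866 0.0866 0.0874 0.0885]
jambnear top 51 max z [0.0865 0.0869 0.0871 0.0881]
jambfar side 18 max z [0.0865 0.0867 0.0885 0.0889]
jambfar top 44 max z [0.0858 0.0859 0.0861 0.0864]
```

Emit:
jog_arm(steps=[[0,0,0,-0.005,0.0005,0,0.5],[0,0,0,-0.01,0.0005,0,0.5],[0,0,0,-0.015,0.0005,0,0.5],[0,0,0,-0.019,0.0005,0,0.5],[0,0,0,-0.0215,0.0005,0,0.5],[0,0,0,-0.0215,0.0005,0,0.5],[0,0,0,-0.0215,0.0005,0,0.5]])

```text
clock: 7.65
tool_pos: [0.4412, 0.2366, 0.0607]
orientation: [0.062, 0.998, 0.0, -0.0]
force: [-1.2, 0.6, -2.1]
opening: 0.0593
grasp_force: 40.0
```

```bash
python3 - <<'E'
from h import *
a=-.125;X=np.array([np.cos(a),np.sin(a),0])
t=snap('top');s=snap('side')
T=np.array([.477,.2315,.061])-.0322*X; print(T); delta(T,-.125)
r=lambda a,w:cv2.resize(a[:,:,::-1],(w,600),interpolation=cv2.INTER_CUBIC)
cv2.imwrite('pics/g5.png',np.hstack([r(t['image'][212:242,164:190-6],400),r(s['image'][155:191,224:248],400)]))
print(t['image'].min(2)[222:238,162:192])
E
```

```text
[0.44505124 0.23551453 0.061     ]
t 7.75 pos [0.4411 0.2367 0.0607] q [-0.4   0.85 -0.3   2.06  0.74  0.34  0.13] F [ 0.4  0.2 -1.5] open 0.0591 40.0
turn [-0.    -0.004  0.014] shift [-0.0041 -0.0007 -0.0003]
[[ 93  99 105 108 109 109 107 103  96  86  82  85  87  89  90  92  95 102
  121 158 197 215 218 219 222 219 195 156 137 138]
 [ 93  97 103 108 109 111 110 107 102  91  82  82  84  90  96  94  86  84
  102 144 181 195 197 196 197 191 167 127 106 106]
 [ 97  96 100 108 111 112 112 111 105  96  88  85  92 105 117 115 104  98
  119 162 189 196 194 189 181 166 138  99  76  75]
 [103  97  98 105 111 113 114 114 110 103  95  89  91  98 105 105 101 102
  130 174 201 206 204 198 184 155 117  80  61  59]
 [108 101  98 101 110 114 115 115 114 108  99  91  88  87  87  88  89  93
  120 165 200 211 211 206 191 157 110  70  56  54]
 [111 106 100 101 108 113 115 116 115 112 104  96  89  86  83  83  83  87
  106 150 192 207 204 195 183 153 107  69  59  59]
 [113 111 105 101 104 110 114 115 116 115 109 102  96  88  81  80  82  84
   99 139 181 193 179 156 142 125  96  74  70  70]
 [114 114 111 
[... 411 characters left out ...]
108 102  95  89  84  77
   70  71  77  79  80  81  82  81  80  78  76  74]
 [107 114 115 114 113 107 100  98 105 109 111 110 109 106 100  93  85  77
   66  62  63  69  77  81  82  81  81  80  80  80]
 [ 99 110 113 114 113 109 102  96  99 106 109 109 108 106 102  97  87  76
   64  59  62  70  77  81  80  80  81  81  82  83]
 [ 89 103 111 113 113 110 104  96  95 101 106 107 107 106 103  99  90  76
   63  60  62  70  78  79  77  78  81  81  80  82]
 [ 79  94 107 111 111 110 106  99  94  96 101 105 106 105 104 101  94  81
   67  60  63  71  78  77  76  80  81  77  76  78]
 [ 75  85  99 107 109 109 107 103  96  91  95 101 104 105 104 103 101  95
   79  64  64  72  78  77  77  80  80  74  68  69]]
```

View pics/g5.png

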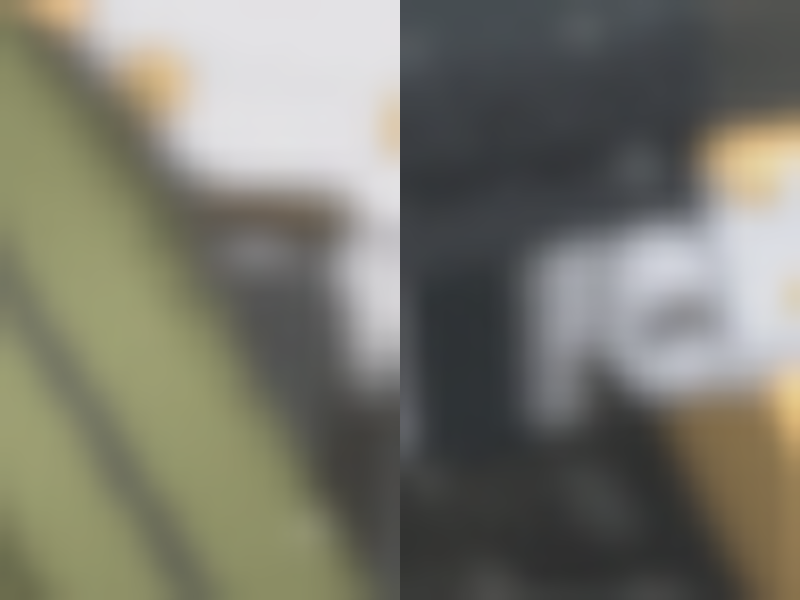

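The top crop shows the leaf's knuckle (265,260) inside the gap, and the wrist force shows no contact. The side crop shows its plate just left of the jamb knuckle (670,310). About 4.5 mm remains.

Emit:
jog_arm(steps=[[0,0,0,-0.0015,-0.0002,-0.0002,0.5],[0,0,0,-0.003,-0.0002,-0.0002,0.5],[0,0,0,-0.0045,-0.0002,-0.0002,0.5],[0,0,0,-0.0045,-0.0002,-0.0002,0.5],[0,0,0,-0.0045,-0.0002,-0.0002,0.5],[0,0,0,-0.0045,-0.0002,-0.0002,0.5],[0,0,0,-0.0045,-0.0002,-0.0002,0.5]])

```text
clock: 8.45
tool_pos: [0.4457, 0.2359, 0.0609]
orientation: [0.062, 0.998, 0.0, -0.0]
force: [0.2, 0.1, -3.2]
opening: 0.0595
grasp_force: 40.0
```

```bash
python3 - <<'E'
from h import *
t=snap('top');s=snap('side')
delta([.4451,.2355,.061],-.125)
r=lambda a,w:cv2.resize(a[:,:,::-1],(w,600),interpolation=cv2.INTER_CUBIC)
cv2.imwrite('pics/g6.png',np.hstack([r(t['image'][212:236,170:186],400),r(s['image'][155:191,224:248],400)]))
g=t['image'].min(2); print(g[217:229,172:184])
E
```

```text
t 8.55 pos [0.4457 0.2359 0.061 ] q [-0.39  0.85 -0.31  2.05  0.74  0.35  0.14] F [-0.6  0.7 -2. ] open 0.0591 40.0
turn [ 0.    -0.     0.012] shift [ 0.0006 -0.0005 -0.    ]
[[104 134 178 213 223 225 225 225 225 224 218 189]
 [ 97 111 153 198 221 225 225 225 225 224 215 181]
 [100 102 128 175 210 222 223 224 224 223 218 193]
 [104 100 109 145 185 202 206 207 210 217 221 219]
 [109 102  99 113 137 151 155 159 173 194 216 224]
 [111 108 101  98 101 107 108 113 131 163 198 215]
 [113 111 106  99  95  95  95 102 119 149 182 196]
 [115 114 111 105  99  93  89  93 112 147 182 194]
 [115 115 114 110 102  92  85  87 100 140 183 200]
 [115 116 116 112 104  94  88  85  95 134 182 202]
 [114 116 116 114 107  99  93  87  93 132 178 198]
 [112 115 115 114 110 104  98  91  91 121 161 176]]
```

View pics/g6.png

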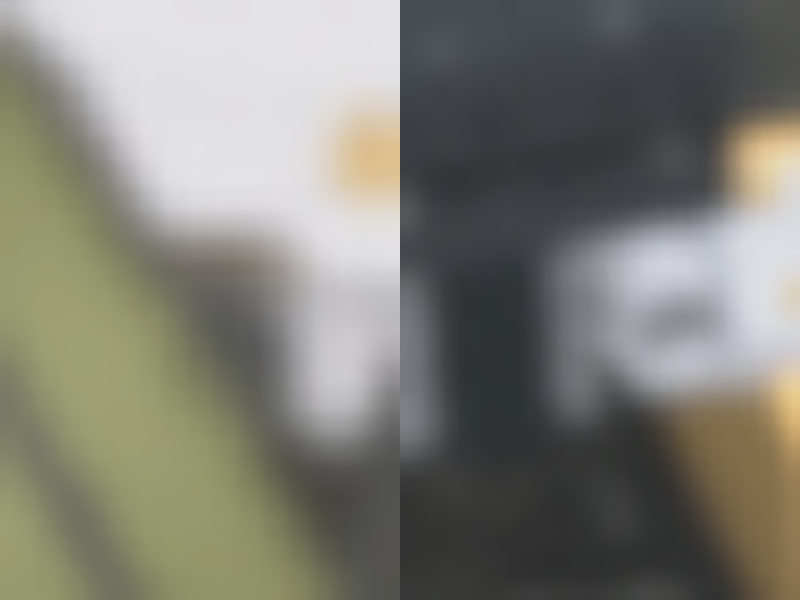

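The leaf's knuckle sits in the gap with a thin strip of block still visible behind it at (220,250). The wrist carries only about 2 N, the leaf's weight, so nothing touches. I'm handing in.

```bash
python3 -c "
from station import arm
print(arm.hand_in())"
```

```text
the job is handed in; nothing more can be done
None
```

I handed the job in at 8.55 s with the single-knuckle leaf held in the air by the gripper, level and its knuckle in the jamb's gap; by camera and arm position the holes line up to about 1 mm, and the hand-in reported no verdict.

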